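Gather crowns at one end of a lidded case, then open it

TASK

Two small metal crowns lie loose in the flat white case with the blue end. With its loose lid kept on, tilt that case so that both crowns slide to the blue end, and set it back down level on the worktop. Then lift the lid off by its grip bar and lay it flat, right way up, on the bare worktop beside the case, with the crowns still gathered at the blue end.

Things in the scene. Friction and masses are not known exactly. Their poses are not given: they have to be found in the camera images.
- case_center (a point): Centre of a loose white open case 110 x 52 x 30 mm (walls, floor 4 mm; 0.18 kg), 15 mm over the worktop. x along its length, z up. Its -x end is blue (end face, last 36 mm of inner floor), at first turned roughly to the robot. Grip it across the 52 mm. A closed look-alike with a red end on the other side of y = 0 is not wanted. Worktop bare 150 mm on its outer side (+y if y > 0, else -y).
- lid_grip (a point): Centre of the grey grip bar (34 along x, 12 wide, 16 mm high) on the loose clear lid: a 107 x 49 x 3 mm plate with a 4 mm deep rim below that drops into the case with 1.5 mm play; only its weight (0.04 kg) holds it. This point is 8 mm above the plate, 26 mm above case_center with the lid on, 15 mm above the worktop when the lid lies flat there. Axes as the case's at the start.
- crown_gold: Gold-coloured metal crown, 14 mm across, 10 mm high, loose on the inner floor of the case under the lid; origin at the centre of its underside. It slides easily: a tilt of 12 degrees starts it, 20 degrees held for a second takes it the whole length of the case.
- crown_silver: Silver-coloured metal crown, same shape, size and behaviour as the gold one, also in the case; origin at the centre of its underside.
Things that resemble listed ones, but are neither listed nor needed, are in the scene too. What is shaped like the part that bears lid_grip but yellow is not meant.

How it is judged:
On the way, in this order (a step that is already met when the one before it is completed fails the run):
1. the blue-ended case is tilted by more than 10 degrees with its lid on (angle between case_center's own z axis and vertical above 0.175 rad and z of lid_grip in the frame of case_center between 0.018 and 0.034 m and x of lid_grip in the frame of case_center between -0.012 and 0.012 m and y of lid_grip in the frame of case_center between -0.01 and 0.01 m), for 0.2 s.
2. the case stands level on the worktop again, lid still on, both crowns in its blue end (angle between case_center's own z axis and vertical below 0.1 rad and height (world z) of case_center below 0.021 m and z of lid_grip in the frame of case_center between 0.018 and 0.034 m and x of lid_grip in the frame of case_center between -0.012 and 0.012 m and y of lid_grip in the frame of case_center between -0.01 and 0.01 m and x of crown_gold in the frame of case_center between -0.055 and -0.015 m and y of crown_gold in the frame of case_center between -0.026 and 0.026 m and z of crown_gold in the frame of case_center between -0.018 and 0.012 m and x of crown_silver in the frame of case_center between -0.055 and -0.015 m and y of crown_silver in the frame of case_center between -0.026 and 0.026 m and z of crown_silver in the frame of case_center between -0.018 and 0.012 m), for 0.2 s.
At the end, for the whole second after the job is handed in: The case stands level (within 6 degrees) on the worktop, both crowns have their centres within 36 mm of the inner face of its blue end, and the lid lies flat (within 10 degrees), right way up, on the worktop beside the case (angle between case_center's own z axis and vertical below 0.1 rad and height (world z) of case_center below 0.021 m and x of crown_gold in the frame of case_center between -0.055 and -0.015 m and y of crown_gold in the frame of case_center between -0.026 and 0.026 m and z of crown_gold in the frame of case_center between -0.018 and 0.012 m and x of crown_silver in the frame of case_center between -0.055 and -0.015 m and y of crown_silver in the frame of case_center between -0.026 and 0.026 m and z of crown_silver in the frame of case_center between -0.018 and 0.012 m and height (world z) of lid_grip below 0.022 m and angle between lid_grip's own z axis and vertical below 0.17 rad and horizontal distance between lid_grip and case_center above 0.05 m); the robot touches nothing.
It fails at once if the lid came off the case while the case was tilted (angle between case_center's own z axis and vertical above 0.175 rad and not (z of lid_grip in the frame of case_center between 0.018 and 0.034 m and x of lid_grip in the frame of case_center between -0.012 and 0.012 m and y of lid_grip in the frame of case_center between -0.01 and 0.01 m)).
It also fails if it takes over 69 s, if anything falls off the work surface, if the arm or the gripper's body presses on something with over 40 N, if the wrist force passes 120 N, or if a joint passes its speed limit or range.

ROBOT

A 6-joint arm with a two-finger parallel gripper is mounted at the origin on a cart in front of the work surface, level with it; the furniture and walls round the work are solid. World frame = base frame: x ahead of the robot, y to its left, z up, the work surface at z = 0. Lengths are in m, angles in rad, forces in N, time in s.
With the tool pointing down it reaches from about 0.3 to 0.875 m from the base axis. Payload 6.4 kg.
Tool frame: the origin (TCP) lies at the very end of the fingers, on their centre line; the grasp point (between the pads) lies 19 mm behind it; z points along the fingers, y is the line along which they close (so a half turn about z gives the same grasp; the last joint's range is limited). The gripper opens to 85 mm and grips with 20 to 120 N. Pads are 22 mm wide; open, the fingers measure 114 mm over their backs; the gripper's body (76 mm by 85 mm) begins 54 mm behind the grasp point. The pads swing forward as they close: fully open they stand 13 mm farther back than shut.
Start: joints at [0.942, 0.181, 1.607, -0, 1.354, -0.206], TCP at [0.236, 0.524, 0.231] pointing down, gripper open.
Joint ranges: [-2.99, 2.99], [-0.89, 2.07], [0.3, 2.58], [-1.14, 4.28], [0, 2.63], [-3.12, 3.12]. Speed limits (rad/s): [2.57, 2.57, 3.01, 3.14, 3.14, 3.14].

INTERFACE

Orientations are given as a unit quaternion [w, x, y, z].
In Python, from bench import telemetry, camera, ctrl, spotter gives the robot as it stands.
- The arm moves only by the tool send_rows, never from a script. Its argument "series" is a list of rows, each a list of 3 entries, a list of its own where there are three numbers: the turn, a rotation vector about the world's x, y, z in degrees, then the shift along the world's x, y, z in mm, then the closure, from -1 (fully open) to 1 (shut), so that 0 is half open. In form: [[[rx, ry, rz], [dx, dy, dz], gripper], ...]. A call has 1 to 10 rows; each row is the pose to reach, as a shift and turn from the pose commanded when the call began; what a row does not reach only later rows make up. A row lasts 1/8 s, in which the tool goes at most 62.5 mm and 10.7 degrees, less where a joint would pass 70% of its speed; a pose out of reach is approached as far as the arm can. A call with a gripper value outside its range is refused whole. The fingers move at their own pace and stop on an object; the grip force is fixed at half the most. Time passes only in rows, so rows that repeat a pose let the fingers close. It gives the time, the measured TCP pose, the force, the opening and the grip force at its end, in the units of the state.
- telemetry.get_obs(): the state, without advancing time (a new reading comes with each control period).
- camera(name): name is "scene" or "top" or "wrist"; returns a dict with "pixels" (384x512x3 uint8, red, green, blue), "camera_matrix" (3x3 intrinsics, pixels), "dist_coeffs" ([k1, k2, p1, p2, k3] as OpenCV has them; the pictures are not rectified), "xyz" and "orientation" of the camera in the world. Camera axes: x right, y up, looking along -z (the intrinsics and any distortion apply to the point x, -y, -z); pixel columns grow to the right and rows downward; lengths in m; the calibration is good to about 2 mm. A picture is of the moment at which its call begins. There is no depth.
- ctrl.hand_in(): hands the job in; it is judged then, once.
Trained networks look in the newest picture that a camera, given by its name, has taken for a name from the list of things; names that differ only in an ending like _2 or _b are one class to them, and where a whole thing is asked for, a point or a joint stands for the part that bears it (a point fixed in the world has none). Each returns a list of dicts, best first, with "conf" (0 to 1); they miss things now and then, are a little off and sometimes report something else, mostly with a low value. They report only what shows in the picture. A call takes as long as a camera call. They do not tell look-alikes from the thing itself.
- spotter.boxes_of(thing, camera): "xyz" ([x, y, z] in m, in world coordinates, good to about 4 mm: the middle of the surface that is visible of it).
- spotter.landmark_of(thing, camera): "xyz" ([x, y, z] in m, in world coordinates, good to about 4 mm: a listed point, or the origin of a listed thing).
The state is a dict: "time_s": time; "q": joint angles; "dq": joint speeds; "joint_efforts": joint torques, N m; "eef_pos": TCP position; "eef_rot": TCP orientation; "wrist_force": force on the tool from outside, world axes, zero at the start; "torque": the same for the moment, N m; "opening": opening from 0.0 (shut) to 1.0 (fully open); "grasp_force": force on a finger pad.
Only numpy, scipy, OpenCV 4.12 (cv2) and the standard library are available. Lean on these libraries where they do the work, as an engineer would, in place of code of your own. Each camera call takes 0.05 s, during which the arm holds its last target. There are 200 camera calls.

## Working session

There is one attempt and no reset: what is moved stays moved. The work goes in short steps, Python scripts to look and compute and a tool call to move; the robot and the scene stay as the last step left them, time stands still between calls to the robot, and variables do not carry over. Pictures are saved under pics/ and viewed, at most 10 in all, crops included, and the job is handed in when it is done.

Besides the shell and the picture viewer there is one more tool, called after "Emit:" as name(argument=value, ...) on one line, values as JSON. send_rows: Moves the arm, as the interface text tells. Its arguments: {"type":"object","properties":{"series":{"type":"array","items":{"type":"array"}}},"required":["series"]}

```bash
mkdir -p pics; python3 - <<'E'
from bench import telemetry, camera, spotter
import cv2
for c in ("scene","top"):
    p=camera(c); cv2.imwrite(f"pics/{c}0.png",p["pixels"][:,:,::-1])
    print(c,p["xyz"],p["orientation"],p["camera_matrix"],p["dist_coeffs"])
    for t in("case_center","lid_grip","crown_gold","crown_silver"):
        print(t,[(round(d["conf"],2),[round(v,3) for v in d["xyz"]]) for d in spotter.landmark_of(t,c)])
o=telemetry.get_obs(); print(o)
E
```

```text
scene [-0.03272241 -0.64291887  0.6361832 ] [ 0.81122051  0.47486481 -0.18372336 -0.28752464] [[492.56518045   0.         265.2229742 ]
 [  0.         492.56518045 191.15946316]
 [  0.           0.           1.        ]] [0.01885667 0.         0.         0.         0.        ]
case_center [(0.89, [0.543, 0.141, 0.014])]
lid_grip [(0.85, [0.711, 0.487, 0.016]), (0.81, [0.543, 0.142, 0.043])]
crown_gold []
crown_silver []
top [0.56611007 0.16948151 1.36094247] [ 0.71524657  0.021217   -0.0157408  -0.69837269] [[459.5652447    0.         252.7473983 ]
 [  0.         459.5652447  187.03185386]
 [  0.           0.           1.        ]] [0.06497426 0.         0.         0.         0.        ]
case_center [(0.53, [0.544, 0.14, 0.012])]
lid_grip [(0.91, [0.71, 0.485, 0.014]), (0.75, [0.546, 0.14, 0.036])]
crown_gold []
crown_silver []
{'time_s': 0.5, 'q': array([ 9.41724392e-01,  1.80828909e-01,  1.60702441e+00,  2.05827080e-05,
        1.35376035e+00, -2.06296125e-01]), 'dq': array([-7.65669067e-04, -1.12508140e-03, -1.19716403e-03,  3.08034796e-04,
       -9.38614323e-04,  7.11085116e-05]), 'joint_efforts': array([-1.81077485e-03, -4.44449759e+01, -3.51360297e+01, -4.66218316e-04,
        1.94818916e-03, -2.68457222e-05]), 'eef_pos': array([0.23590265, 0.52439492, 0.23126037]), 'eef_rot': array([-1.34491712e-05,  2.09819280e-01,  9.77740185e-01, -5.52962231e-06]), 'wrist_force': array([ 0.18873979,  0.06323486, -0.30376357]), 'torque': array([-0.01404763,  0.02863038, -0.04974826]), 'grasp_force': 0.0, 'opening': 0.9967810962695232}
```

View pics/scene0.png

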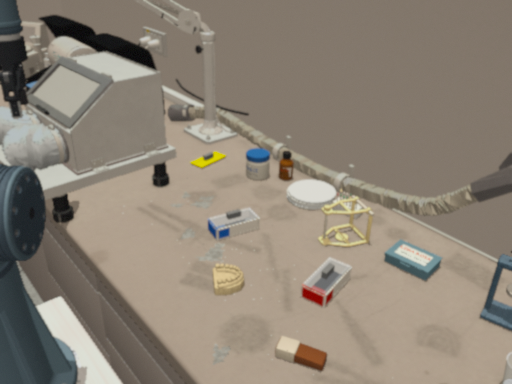

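View pics/top0.png

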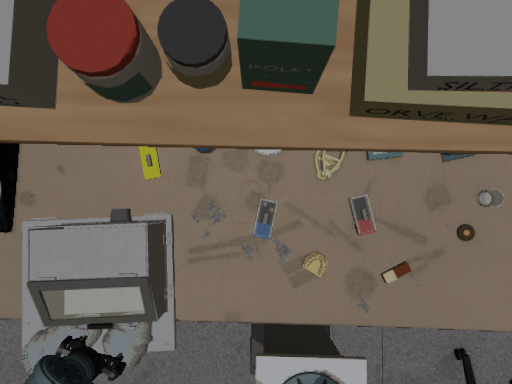

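The wanted case, with its blue end towards the robot, is at about scene (233,223) and top (265,218). The red look-alike and the yellow lid are elsewhere. A cabinet stands at +y next to the gripper, and a shelf edge shows at top row 150. I'll go up first, then across to look with the wrist camera.

Emit:
send_rows(series=[[[0,0,0],[0,0,50],-1],[[0,0,0],[0,0,100],-1],[[0,0,4],[30,-40,130],-1],[[0,0,8],[60,-90,130],-1],[[0,0,12],[95,-140,130],-1],[[0,0,16],[130,-190,120],-1],[[0,0,16],[165,-240,100],-1],[[0,0,16],[200,-290,80],-1],[[0,0,16],[230,-340,60],-1],[[0,0,16],[255,-384,40],-1]])

```text
time_s: 1.75
eef_pos: [0.4919, 0.1384, 0.271]
eef_rot: [0.0, 0.072, 0.997, 0.0]
wrist_force: [0.7, 0.3, -0.6]
opening: 1.003
grasp_force: 0.0
```

```bash
cat > h.py <<'E'
import numpy as np, cv2
from scipy.spatial.transform import Rotation as R
from bench import telemetry, camera, spotter
def rot(q): return R.from_quat([q[1],q[2],q[3],q[0]])
def pix2w(p,uv,z):
    n=cv2.undistortPoints(np.array(uv,float).reshape(-1,1,2),p["camera_matrix"],np.array(p["dist_coeffs"])).reshape(-1,2)
    d=rot(p["orientation"]).apply(np.c_[n[:,0],-n[:,1],-np.ones(len(n))])
    c=np.array(p["xyz"]); return c+d*((z-c[2])/d[:,2])[:,None]
def look(c,name=None):
    p=camera(c)
    if name: cv2.imwrite(f"pics/{name}.png",p["pixels"][:,:,::-1])
    return p
def lm(t,c): return [(round(d["conf"],2),np.round(d["xyz"],4).tolist()) for d in spotter.landmark_of(t,c)]
def st():
    o=telemetry.get_obs(); m=rot(o["eef_rot"]).as_matrix()
    print("t",round(o["time_s"],2),"pos",np.round(o["eef_pos"],4),"yaxis deg",np.degrees(np.arctan2(m[1,1],m[0,1])).round(2),"z",m[:,2].round(3),"F",np.round(o["wrist_force"],1),"op",round(o["opening"],3),"g",o["grasp_force"])
E
python3 - <<'E'
from h import *
st(); p=look("wrist","w1"); print(p["xyz"])
for t in("case_center","lid_grip","crown_gold","crown_silver"): print(t,lm(t,"wrist"))
E
```

```text
t 1.75 pos [0.4919 0.1384 0.271 ] yaxis deg 81.74 z [ 0.001  0.    -1.   ] F [ 0.7  0.3 -0.6] op 1.003 g 0.0
[0.41140707 0.14994988 0.41392606]
case_center []
lid_grip [(0.96, [0.7105, 0.4856, 0.0148]), (0.63, [0.5493, 0.1396, 0.0413])]
crown_gold []
crown_silver []
```

View pics/w1.png

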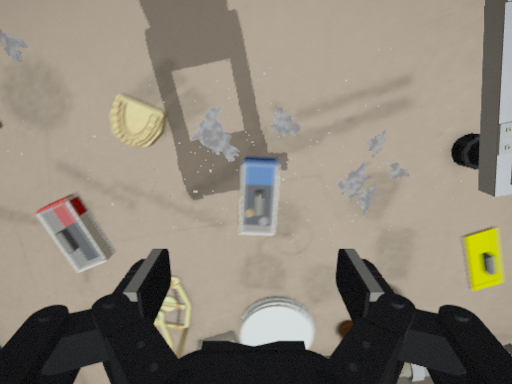

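The wrist view shows the case at (242–278, 157–235). Both crowns are at its far end, near (250,213) and (264,221). Next I'll get the exact yaw and centre.

```bash
python3 - <<'E'
from h import *
p=look("wrist"); im=p["pixels"]
x0,y0=225,145; c=im[y0:250,x0:297].astype(int)
sat=c[:,:,0]-c[:,:,2]   # brown: r>b
m=((sat<12)&(c.sum(2)>120)).astype(np.uint8)
m=cv2.morphologyEx(m,cv2.MORPH_CLOSE,np.ones((9,9)))
n,l,s,_=cv2.connectedComponentsWithStats(m); k=1+s[1:,4].argmax(); print(s[k])
m=(l==k)
L=[];Rr=[]
for r in range(165-y0,228-y0):
    xs=np.where(m[r])[0]; L.append((x0+xs[0]-.5,r+y0)); Rr.append((x0+xs[-1]+.5,r+y0))
for e in(L,Rr):
    w=pix2w(p,e,0.03); vx,vy,a,b=cv2.fitLine(w[:,:2].astype(np.float32),cv2.DIST_HUBER,0,.01,.01).ravel()
    ang=np.degrees(np.arctan2(vy,vx)); ang=(ang+90)%180-90; print("edge yaw",ang,"y at x=.545",b+(0.545-a)*vy/vx)
cols=range(245-x0,272-x0)
far=[(x0+q,y0+np.where(m[:,q])[0][-1]+.5) for q in cols]
near=[(x0+q,y0+np.where(m[:,q])[0][0]-.5) for q in cols]
print("far x",np.median(pix2w(p,far,.03),0),"near (z=0)",np.median(pix2w(p,near,0),0),"(z=.03)",np.median(pix2w(p,near,.03),0))
cv2.imwrite("pics/w2.png",cv2.resize(np.hstack([im[y0:250,x0:297,::-1],np.repeat(m[:,:,None]*255,3,2).astype(np.uint8)]),None,fx=5,fy=5))
E
```

```text
[   0    0   61   91 3231]
edge yaw -8.377754 y at x=.545 0.114692
edge yaw -10.942093 y at x=.545 0.16783273
far x [0.59870258 0.13228369 0.03      ] near (z=0) [0.48833325 0.14823418 0.        ] (z=.03) [0.4827031 0.1485089 0.03     ]
```

View pics/w2.png

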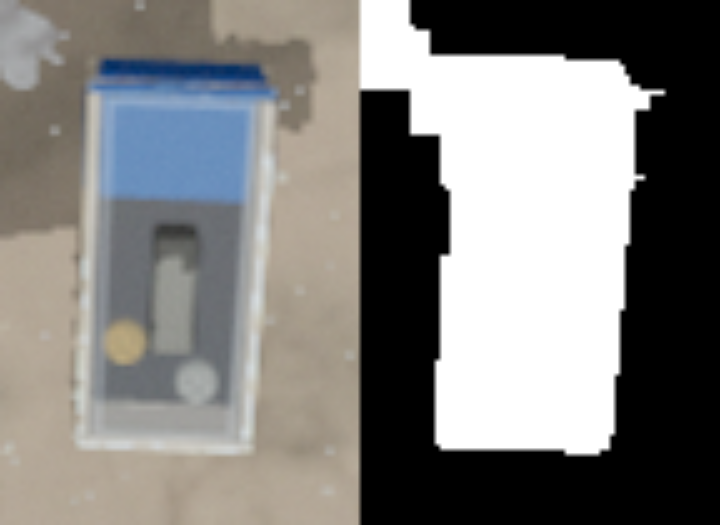

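The crop shows the case rim corners at crop (90,93), (275,95), (250,452) and (77,450), that is image px (243,163.6), (280,164), (275,235.4) and (240.4,235). Gold is at (125,341) and silver at (196,382). Both are at the far end.

```bash
python3 - <<'E'
from h import *
p=look("wrist")
w=pix2w(p,[(243,163.6),(280,164),(275.,235.4),(240.4,235)],.03)[:,:2]
print(w, w.mean(0)); 
for a,b in((0,3),(1,2)): d=w[b]-w[a]; print(np.linalg.norm(d),np.degrees(np.arctan2(d[1],d[0])))
for a,b in((0,1),(3,2)): d=w[b]-w[a]; print(np.linalg.norm(d),np.degrees(np.arctan2(d[1],d[0])))
E
```

```text
[[0.49100471 0.12741792]
 [0.49871693 0.17704588]
 [0.6041428  0.15758911]
 [0.59621536 0.10722084]] [0.54751995 0.14231844]
0.10713170130274696 -10.866759268976008
0.10720625495752756 -10.456508788488886
0.05022362493435723 81.16685446372648
0.05098830349779942 81.0556080267516
```

Emit:
send_rows(series=[[[0,0,-1.2],[27,1,-40],-1],[[0,0,-1.2],[54,2.5,-85],-1],[[0,0,-1.2],[54,2.5,-130],-1],[[0,0,-1.2],[54,2.5,-170],-1],[[0,0,-1.2],[54,2.5,-205],-1],[[0,0,-1.2],[54,2.5,-230],-1],[[0,0,-1.2],[54,2.5,-250],-1],[[0,0,-1.2],[54,2.5,-262],-1],[[0,0,-1.2],[54,2.5,-269],-1],[[0,0,-1.2],[54,2.5,-269],-1]])

```text
time_s: 3.35
eef_pos: [0.5451, 0.143, 0.0024]
eef_rot: [0.0, 0.082, 0.997, 0.0]
wrist_force: [0.3, 0.4, 0.1]
opening: 1.001
grasp_force: 0.0
```

```bash
python3 - <<'E'
from h import *
st(); p=look("scene"); cv2.imwrite("pics/s2.png",cv2.resize(p["pixels"][150:280,150:320,::-1],None,fx=4,fy=4))
E
```

```text
t 3.35 pos [0.5451 0.143  0.0024] yaxis deg 80.58 z [ 0.  0. -1.] F [0.3 0.4 0.1] op 1.001 g 0.0
```

View pics/s2.png

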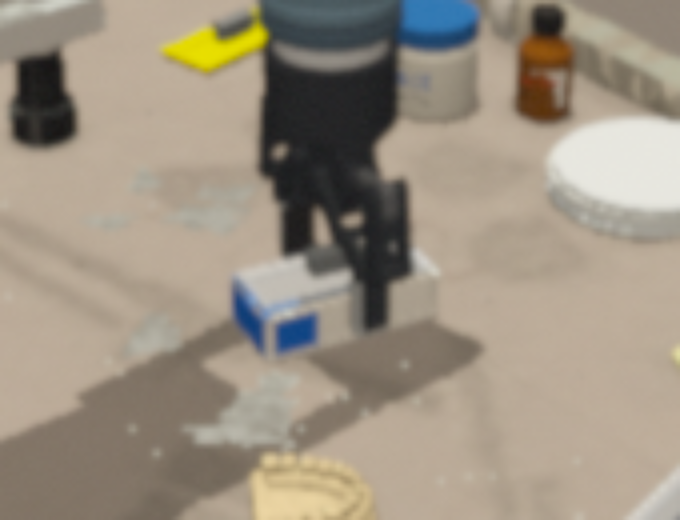

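The fingers straddle the case near its middle (crop (370,300) and (295,230)). Closing now.

Emit:
send_rows(series=[[[0,0,0],[0,0,0],-0.5],[[0,0,0],[0,0,0],0],[[0,0,0],[0,0,0],1],[[0,0,0],[0,0,0],1],[[0,0,0],[0,0,0],1],[[0,0,0],[0,0,0],1],[[0,0,0],[0,0,0],1],[[0,0,0],[0,0,0],1]])

```text
time_s: 4.4
eef_pos: [0.5457, 0.1427, 0.0033]
eef_rot: [0.001, 0.082, 0.997, -0.0]
wrist_force: [0.1, -0.1, 6.7]
opening: 0.599
grasp_force: 63.6
```

Emit:
send_rows(series=[[[0,0,0],[0,0,5],1],[[0,0,0],[0,0,15],1],[[0,0,0],[0,0,30],1],[[0,0,0],[0,0,45],1],[[0,0,0],[0,0,60],1],[[0,0,0],[0,0,70],1],[[0,0,0],[0,0,70],1]])

```text
time_s: 5.28
eef_pos: [0.5457, 0.1429, 0.0735]
eef_rot: [0.001, 0.082, 0.997, 0.0]
wrist_force: [0.3, -0.6, -3.4]
opening: 0.595
grasp_force: 62.9
```

Emit:
send_rows(series=[[[-0.4,-2.5,0],[0,0,0],1],[[-0.9,-5.4,0],[0,0,0],1],[[-1.4,-8.4,0],[0,0,0],1],[[-1.9,-11.3,0],[0,0,0],1],[[-2.4,-14.3,0],[0,0,0],1],[[-2.9,-17.3,0],[0,0,0],1],[[-3.4,-20.2,0],[0,0,0],1],[[-3.8,-22.7,0],[0,0,0],1],[[-4.1,-24.7,0],[0,0,0],1],[[-4.1,-24.7,0],[0,0,0],1]])

```text
time_s: 6.52
eef_pos: [0.5433, 0.1429, 0.071]
eef_rot: [0.215, 0.08, 0.973, -0.018]
wrist_force: [0.1, -0.1, -3.3]
opening: 0.602
grasp_force: 62.8
```

Emit:
send_rows(series=[[[0,0,0],[0,0,0],1],[[0,0,0],[0,0,0],1],[[0,0,0],[0,0,0],1],[[0,0,0],[0,0,0],1],[[0,0,0],[0,0,0],1],[[0,0,0],[0,0,0],1],[[0,0,0],[0,0,0],1],[[0,0,0],[0,0,0],1],[[0,0,0],[0,0,0],1],[[0,0,0],[0,0,0],1]])

```text
time_s: 7.78
eef_pos: [0.5449, 0.1429, 0.0723]
eef_rot: [0.216, 0.08, 0.973, -0.018]
wrist_force: [0.5, 0.7, -2.9]
opening: 0.596
grasp_force: 62.8
```

```bash
python3 - <<'E'
from h import *
st(); p=look("scene"); a=cv2.resize(p["pixels"][130:260,180:280,::-1],None,fx=4,fy=4)
p=look("wrist");b=cv2.resize(p["pixels"][120:380,160:360,::-1],None,fx=2,fy=2)
cv2.imwrite("pics/s3.png",np.hstack([a,b]))
for t in("case_center","lid_grip","crown_gold","crown_silver"): print(t,lm(t,"wrist"),lm(t,"scene"))
E
```

```text
t 7.78 pos [0.5449 0.1429 0.0723] yaxis deg 80.58 z [ 0.418 -0.069 -0.906] F [ 0.5  0.7 -2.9] op 0.596 g 62.82785654067993
case_center [] [(0.57, [0.54, 0.1409, 0.0841])]
lid_grip [(0.76, [0.5313, 0.1427, 0.1107])] [(0.71, [0.5284, 0.1471, 0.111])]
crown_gold [] []
crown_silver [] []
```

View pics/s3.png

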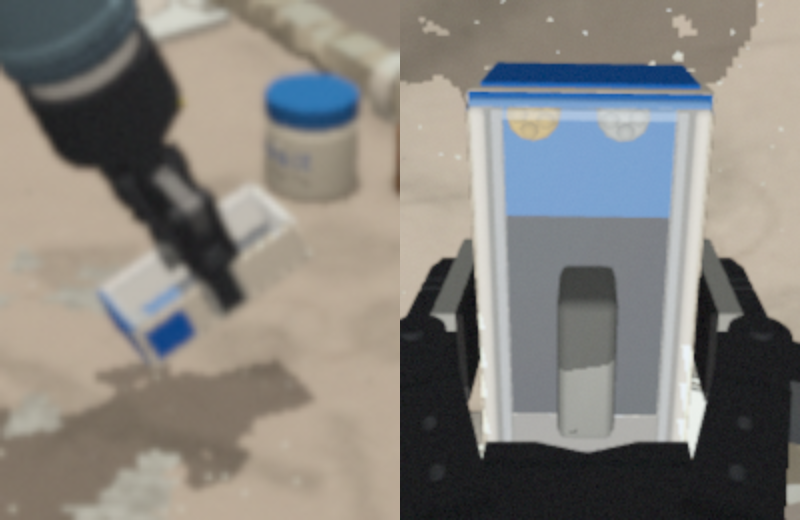

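The case is tilted with its lid on. Both crowns rest against the blue end, at crop (533,122) and (623,122). Now I'll level and lower it.

Emit:
send_rows(series=[[[0.4,2.5,0],[0,0,0],1],[[0.9,5.4,0],[0,0,0],1],[[1.4,8.4,0],[0,0,0],1],[[1.9,11.3,0],[0,0,0],1],[[2.4,14.3,0],[0,0,0],1],[[2.9,17.3,0],[0,0,0],1],[[3.4,20.2,0],[0,0,0],1],[[3.8,22.7,0],[0,0,0],1],[[4.1,24.7,0],[0,0,0],1],[[4.1,24.7,0],[0,0,0],1]])

```text
time_s: 9.52
eef_pos: [0.5457, 0.1427, 0.0723]
eef_rot: [0.001, 0.082, 0.997, -0.0]
wrist_force: [-0.5, -0.8, -3.3]
opening: 0.599
grasp_force: 62.9
```

Emit:
send_rows(series=[[[0,0,0],[0,0,-10],1],[[0,0,0],[0,0,-25],1],[[0,0,0],[0,0,-40],1],[[0,0,0],[0,0,-52],1],[[0,0,0],[0,0,-60],1],[[0,0,0],[0,0,-65],1],[[0,0,0],[0,0,-67],1],[[0,0,0],[0,0,-69],1],[[0,0,0],[0,0,-69],1]])

```text
time_s: 10.65
eef_pos: [0.5451, 0.1429, 0.0035]
eef_rot: [0.0, 0.082, 0.997, 0.0]
wrist_force: [0.2, 0.1, -2.6]
opening: 0.598
grasp_force: 62.9
```

Emit:
send_rows(series=[[[0,0,0],[0,0,-1],1],[[0,0,0],[0,0,-1],0.1],[[0,0,0],[0,0,-1],-0.2],[[0,0,0],[0,0,-1],-0.5],[[0,0,0],[0,0,-1],-1],[[0,0,0],[0,0,-1],-1],[[0,0,0],[0,0,-1],-1]])

```text
time_s: 11.52
eef_pos: [0.545, 0.1429, 0.0023]
eef_rot: [0.0, 0.082, 0.997, -0.0]
wrist_force: [0.0, -0.0, -0.5]
opening: 1.0
grasp_force: 0.0
```

Emit:
send_rows(series=[[[0,0,0],[0,0,10],-1],[[0,0,0],[0,0,30],-1],[[0,0,0],[0,0,65],-1],[[0,0,0],[0,0,105],-1],[[0,0,0],[-20,0,150],-1],[[0,0,0],[-40,0,180],-1],[[0,0,0],[-60,0,200],-1],[[0,0,0],[-60,0,200],-1]])

```text
time_s: 12.52
eef_pos: [0.4856, 0.1432, 0.2055]
eef_rot: [0.003, 0.082, 0.997, 0.0]
wrist_force: [0.4, -0.2, -1.0]
opening: 0.999
grasp_force: 0.0
```

```bash
python3 - <<'E'
from h import *
st(); p=look("wrist"); cv2.imwrite("pics/w4.png",cv2.resize(p["pixels"][130:290,190:330,::-1],None,fx=4,fy=3.75))
np.save("p4.npy",p,allow_pickle=True)
for t in("case_center","lid_grip"): print(t,lm(t,"wrist"))
E
```

```text
t 12.53 pos [0.4856 0.1432 0.2055] yaxis deg 80.6 z [ 0.006  0.    -1.   ] F [ 0.4 -0.2 -1. ] op 0.999 g 0.0
case_center []
lid_grip [(0.88, [0.5462, 0.1412, 0.0443])]
```

View pics/w4.png

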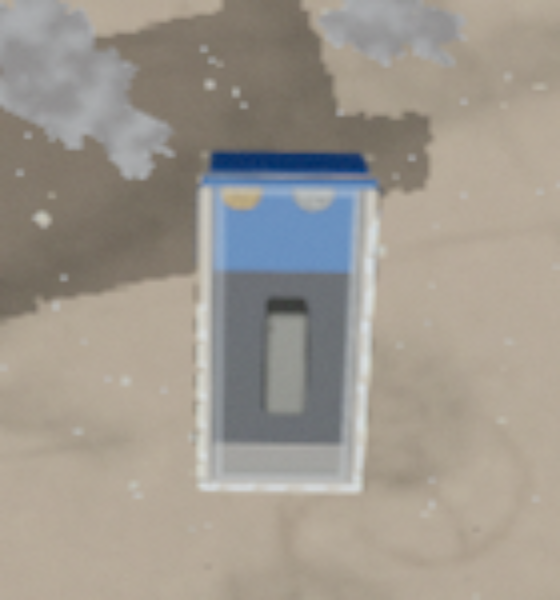

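The case stands with its lid on and the crowns at the blue end, crop (240,198) and (315,198). The bar's top face is centred at crop (287,364).

```bash
python3 - <<'E'
from h import *
p=np.load("p4.npy",allow_pickle=True).item()
f=lambda a,z: pix2w(p,[(190+u/4,130+v/3.75) for u,v in a],z)[:,:2].round(4)
t=f([(267,314),(307,314),(305,414),(267,414)],.049); print(t,t.mean(0))
c=f([(203,184),(375,184),(361,490),(198,490)],.03); print(c,c.mean(0))
E
```

```text
[[0.5273 0.1406]
 [0.5291 0.1516]
 [0.5619 0.1461]
 [0.5601 0.1353]] [0.5446 0.1434]
[[0.4899 0.1284]
 [0.4979 0.1768]
 [0.603  0.1586]
 [0.5945 0.108 ]] [0.546325 0.14295 ]
```

Emit:
send_rows(series=[[[0,0,0],[25,0,-35],0],[[0,0,0],[59.5,0,-75],0],[[0,0,0],[59.5,0,-110],0],[[0,0,0],[59.5,0,-140],0],[[0,0,0],[59.5,0,-155],0],[[0,0,0],[59.5,0,-164],0],[[0,0,0],[59.5,0,-168],0],[[0,0,0],[59.5,0,-168],0]])

```text
time_s: 13.68
eef_pos: [0.545, 0.1429, 0.0349]
eef_rot: [0.001, 0.082, 0.997, 0.0]
wrist_force: [-0.0, 0.1, 0.2]
opening: 0.497
grasp_force: 0.0
```

Emit:
send_rows(series=[[[0,0,0],[0,0,0],0.3],[[0,0,0],[0,0,0],0.5],[[0,0,0],[0,0,0],0.7],[[0,0,0],[0,0,0],1],[[0,0,0],[0,0,0],1],[[0,0,0],[0,0,0],1],[[0,0,0],[0,0,0],1]])

```text
time_s: 14.55
eef_pos: [0.5448, 0.1429, 0.0348]
eef_rot: [0.0, 0.082, 0.997, 0.0]
wrist_force: [-1.2, -0.2, 5.5]
opening: 0.124
grasp_force: 60.6
```

Emit:
send_rows(series=[[[0,0,0],[0,0,3],1],[[0,0,0],[0,0,8],1],[[0,0,0],[0,0,15],1],[[0,0,0],[0,0,25],1],[[0,0,0],[0,0,40],1],[[0,0,0],[0,0,55],1],[[0,0,0],[0,0,60],1],[[0,0,0],[0,0,60],1]])

```text
time_s: 15.55
eef_pos: [0.5448, 0.1429, 0.0949]
eef_rot: [0.001, 0.082, 0.997, 0.0]
wrist_force: [-0.5, -0.0, -0.4]
opening: 0.123
grasp_force: 59.9
```

```bash
python3 - <<'E'
from h import *
st(); p=look("scene"); a=cv2.resize(p["pixels"][130:260,180:280,::-1],None,fx=4,fy=4)
p=look("wrist");b=cv2.resize(p["pixels"][120:380,160:360,::-1],None,fx=2,fy=2)
cv2.imwrite("pics/s5.png",np.hstack([a,b]))
for t in("case_center","lid_grip","crown_gold","crown_silver"): print(t,lm(t,"wrist"),lm(t,"scene"))
E
```

```text
t 15.55 pos [0.5448 0.1429 0.0949] yaxis deg 80.58 z [ 0.001  0.    -1.   ] F [-0.5 -0.  -0.4] op 0.123 g 59.86786723136902
case_center [] [(0.64, [0.5439, 0.1416, 0.0156])]
lid_grip [(0.91, [0.5429, 0.1398, 0.1017])] [(0.88, [0.542, 0.1443, 0.103]), (0.56, [0.7092, 0.4869, 0.0127])]
crown_gold [(0.64, [0.5058, 0.1338, 0.0025])] []
crown_silver [(0.66, [0.5, 0.1578, 0.0036])] [(0.71, [0.54, 0.1445, 0.1062])]
```

View pics/s5.png

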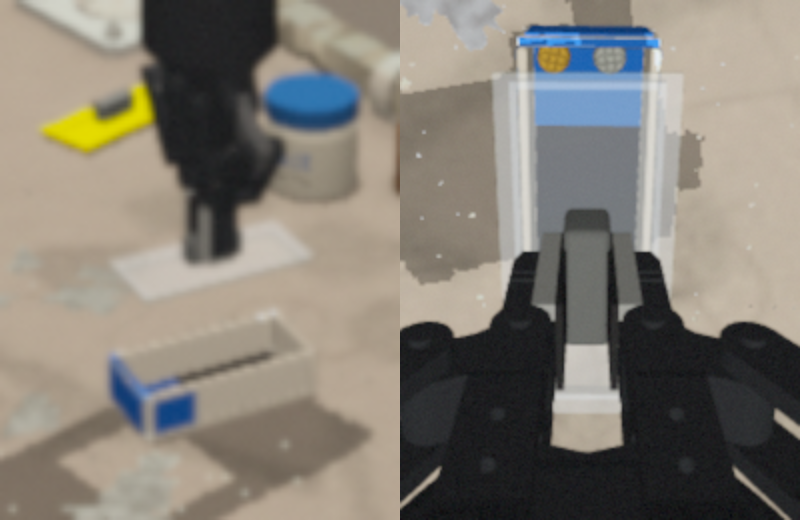

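The lid hangs level below the fingers. The case is undisturbed, with its crowns at the blue end (crop (555,57) and (610,57)). I'll lay the lid about 95 mm away on the +y side.

Emit:
send_rows(series=[[[0,0,0],[2,12,0],1],[[0,0,0],[6,35,0],1],[[0,0,0],[10,60,0],1],[[0,0,0],[14,82,0],1],[[0,0,0],[16,94,0],1],[[0,0,0],[16,94,-20],1],[[0,0,0],[16,94,-45],1],[[0,0,0],[16,94,-65],1],[[0,0,0],[16,94,-76],1],[[0,0,0],[16,94,-81],1]])

```text
time_s: 17.3
eef_pos: [0.5601, 0.2365, 0.0123]
eef_rot: [-0.001, 0.082, 0.997, -0.0]
wrist_force: [0.2, 0.8, -0.8]
opening: 0.116
grasp_force: 59.8
```

Emit:
send_rows(series=[[[0,0,0],[0,0,-2],1],[[0,0,0],[0,0,-4],1],[[0,0,0],[0,0,-4.5],1],[[0,0,0],[0,0,-4.5],1]])

```text
time_s: 17.8
eef_pos: [0.5606, 0.237, 0.0091]
eef_rot: [0.0, 0.082, 0.997, 0.0]
wrist_force: [-0.8, -0.2, -0.8]
opening: 0.117
grasp_force: 59.8
```

Emit:
send_rows(series=[[[0,0,0],[0,0,-0.5],1],[[0,0,0],[0,0,-0.5],0.6],[[0,0,0],[0,0,-0.5],0.3],[[0,0,0],[0,0,-0.5],0],[[0,0,0],[0,0,-0.5],0],[[0,0,0],[0,0,10],0],[[0,0,0],[0,0,40],0],[[0,0,0],[0,0,80],0],[[0,0,0],[-15,0,130],0],[[0,0,0],[-60,-40,170],0]])

```text
time_s: 19.05
eef_pos: [0.5082, 0.2032, 0.1772]
eef_rot: [0.003, 0.081, 0.997, 0.001]
wrist_force: [0.8, -0.4, 0.6]
opening: 0.502
grasp_force: 0.0
```

```bash
python3 - <<'E'
from h import *
st(); p=look("wrist"); cv2.imwrite("pics/w6.png",cv2.resize(p["pixels"][90:330,100:400,::-1],None,fx=2,fy=2))
for t in("case_center","lid_grip","crown_gold","crown_silver"): print(t,lm(t,"wrist"))
look("scene")
for t in("case_center","lid_grip","crown_gold","crown_silver"): print(t,lm(t,"scene"))
E
```

```text
t 19.05 pos [0.5082 0.2032 0.1772] yaxis deg 80.68 z [ 0.006  0.001 -1.   ] F [ 0.8 -0.4  0.6] op 0.502 g 0.0
case_center [(0.76, [0.5381, 0.1373, 0.0207])]
lid_grip [(0.91, [0.7098, 0.4881, 0.0142]), (0.65, [0.5597, 0.2345, 0.0172])]
crown_gold [(0.57, [0.5038, 0.1323, 0.0056])]
crown_silver [(0.59, [0.5007, 0.1563, 0.0024])]
case_center [(0.58, [0.5412, 0.1418, 0.0175])]
lid_grip [(0.67, [0.5587, 0.2374, 0.0179]), (0.53, [0.7086, 0.4842, 0.0137])]
crown_gold []
crown_silver []
```

View pics/w6.png

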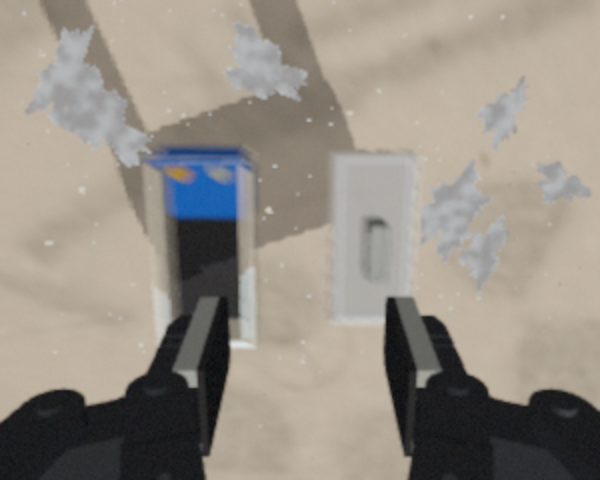

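The lid lies flat beside the open case, with its bar at crop (375,250). The crowns are at the blue end, crop (180,174) and (218,175), and the gripper is clear of everything.

```bash
python3 -c "
from bench import ctrl; print(ctrl.hand_in())"
```

```text
the job is handed in; nothing more can be done
None
```

I handed in the job at about 19 s of the 69 s allowed: in the last pictures both crowns are at the blue end, the case stands level, and the lid lies flat, right way up, about 95 mm to its +y side; the hand-in returned no verdict.

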